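# Turn the examination turntable to its pointer and unclamp a photograph case

### The arm

A 6-joint arm with a two-finger parallel gripper is mounted at the origin on the work surface. World frame = base frame: x ahead of the robot, y to its left, z up, the work surface at z = 0. Lengths are in m, angles in rad, forces in N, time in s.
With the tool pointing down it reaches from about 0.4 to 0.825 m from the base axis. Payload 7 kg.
Tool frame: the origin (TCP) lies between the finger pads; the fingertips stand ctrl.tip_reach ahead of it and the grasp point (between the pads) lies 8 mm behind it (ctrl.tip_reach is the distance from the TCP to the fingertips, in m); z points along the fingers, y is the direction in which the jaws open and shut (so a half turn about z gives the same grasp; the last joint's range is limited). The gripper opens to 88 mm and grips with 3 to 60 N. Pads are 19 mm wide; open, the fingers measure 130 mm over their backs; the gripper's body (78 mm by 193 mm) begins 47 mm behind the grasp point.
Start: joints at [1.628, 0.359, 0.012, 0, -1.224, -0.288], TCP at [0.154, 0.657, 0.238] pointing down, gripper open.
Joint ranges: [-3.07, 3.07], [-1.43, 2.12], [-1.02, 1.25], [-3.03, 1.67], [-3.05, -0], [-3.03, 3.03]. Speed limits (rad/s): [2.39, 2.39, 3.01, 3.14, 3.14, 3.14].

### API

Orientations are given as a rotation vector (axis times angle).
In Python, from station import ctrl gives the robot as it stands.
- The arm moves only by the shell command python3 -m handwheel 'ROWS'. ROWS is JSON, a list of rows, each an object with "dr": the turn, a rotation vector about the tool's x, y, z in rad, a list of three; "xyz": the shift along the tool's x, y, z in mm, a list of three; "gripper": the opening, from 0 (shut) to 1 (fully open). In form: [{"dr": [ax, ay, az], "xyz": [dx, dy, dz], "gripper": gripper}, ...]. A call has 1 to 10 rows; each row shifts and turns the commanded pose from where the row before left it, along the tool's axes as they then stand; what a row does not reach is not made up. A row lasts 1/8 s, in which the tool goes at most 62.5 mm and 10.7 degrees, less where a joint would pass 70% of its speed; a pose out of reach is approached as far as the arm can. A call is refused whole if a number of a shift passes 62.5 or a number of a turn 0.188, either way. A call with a gripper value outside its range is refused whole. The fingers move at their own pace and stop on an object; the grip force is fixed at half the most. Time passes only in rows, so rows that do not move let the fingers close. It gives the time, the measured TCP pose, the force and the opening at its end, in the units of the state.
- ctrl.get_state(): the state, without advancing time (a new reading comes with each control period).
- ctrl.read_camera(name): name is "scene" or "top" or "wrist"; returns a dict with "pixels" (480x640x3 uint8, blue, green, red), "depth" (480x640 float32, m along the optical axis (not along the pixel's ray), 0 where there is no reading), "mtx" (3x3 intrinsics, pixels), "world_to_cam" (4x4, takes a point from world to camera coordinates). Camera axes: x right, y up, looking along -z (the intrinsics and any distortion apply to the point x, -y, -z); pixel columns grow to the right and rows downward; lengths in m; the calibration is good to about 2 mm. A picture is of the moment at which its call begins.
- ctrl.close_job(): hands the job in, once; it reports no verdict.
The state is a dict: "clock": time; "qpos": joint angles; "qd": joint speeds; "tau": joint torques, N m; "tcp_pos": TCP position; "tcp_rot": TCP orientation; "ft_force": force on the tool from outside, world axes, zero at the start; "moment": the same for the moment, N m; "grip_width": finger opening in m.
Only numpy, scipy, OpenCV 4.12 (cv2) and the standard library are available. Lean on these libraries where they do the work, as an engineer would, in place of code of your own. Each camera call takes 0.05 s, during which the arm holds its last target.

### The job

Push the turntable round by its upright posts or rim until the black mark on its rim lines up with the fixed pointer on its stand, with the case still clamped, and leave it lined up. Then flip the toggle clamp's handle over to release the little photograph case, lift it out, and set it down gently, flat and face up, inside the shallow brown tray. Do not disturb the jar, the brass weight or the brush.

Things in the scene. Friction and masses are not known exactly. Their poses are not given: they have to be found in the camera images.
- hub (a point): Centre of the turntable disc's top face, on its vertical turning axis; grey disc, 250 mm diameter, 18 mm thick, its top 48 mm above the bench. x axis points from the axis to the rim mark, z up. The stand beneath is fixed to the bench.
- turntable (a joint): Angle the disc has turned since the start (rad, counter-clockwise from above positive; 0 at the start whatever the disc's heading). Turns both ways more than a full turn; light friction of about 0.2 N m, so it stays where it is left (2 N at a post turns it).
- mark (a point): The black radial line, 22 x 6 mm, on top of the disc at its rim; this point is 120 mm from the axis at the height of the disc's top.
- index (a point): Fixed point 120 mm from the axis, just inside the tip of the dark steel pointer that stands outside the rim on the side towards the robot; the mark lines up when it comes to this point. The pointer is 52 mm tall (4 mm above the disc's top) and occupies 132 to 156 mm from the axis.
- post_left (a point): Top centre of one of two bare upright metal posts on the disc, 13 mm diameter, standing 42 mm above the disc's top, 106 mm from the axis, 110 degrees counter-clockwise from the mark (seen from above). Push it sideways.
- post_right (a point): Top centre of the other, identical post, 110 degrees clockwise from the mark.
- clamp (a joint): Toggle clamp's lever on the disc (rad): about 0 clamped with handle upright, 1.4 fully open with the arm raised and the handle laid back. Over centre near 0.7: pushed past it, it springs open on its own and stays. Needs about 5 N at the handle.
- clamp_handle (a point): Top end of the clamp's black handle, 72 mm from the lever's hinge: a grip 20 mm wide, 13 mm thick radially and 46 mm long below this point when upright. To open, push it away from the mark; it swings in the vertical plane through the disc's axis and the mark, ending laid back on the side opposite the case.
- clamp_hinge (a point): The clamp lever's level hinge: 38 mm above the disc's top, 22 mm from the disc's axis on the side away from the mark. The pressing arm (12 mm wide, reaching 60 mm from the hinge) is fixed to the handle at a right angle and points to the mark over the case, its top 43 mm above the disc when clamped; it rises as the handle is laid back.
- case_center (a point): Centre of the dark wooden photograph case: 80 mm (its x) x 46 mm (its y) x 24 mm high (z up), about 0.13 kg, loose. At the start it lies on the disc with its x along the radius to the mark, centre about 62 mm from the axis; the clamp foot presses on the end nearer the axis, up to 22 mm in from that end. The round brass window is on its face (top).
- tray_in (a point): Centre of the inner floor of the shallow brown tray, fixed: inside 140 mm (its x) x 170 mm (its y), walls 5 mm thick, rim 22 mm above the bench, floor 5 mm above the bench. Yaw is the tray's.
- jar: Bystander: glass jar with white lid, 54 mm diameter, 60 mm high; origin at the centre of its underside.
- weight: Bystander: brass knobbed weight, 48 mm diameter, 52 mm high; origin at the centre of its underside.
- brush: Bystander: brush 180 mm long lying on the bench along its x; origin under its middle.
Mind the look-alikes: they are no part of the job. Of the things that look like the part that bears case_center, the middle-sized one is meant.

How it is judged:
On the way, in this order (a step that is already met when the one before it is completed fails the run):
1. the rim mark is turned to the pointer (within 8 mm) and at rest, case still clamped (horizontal distance between mark and index below 0.008 m and value of joint clamp below 0.15 rad and velocity of joint turntable between -0.05 and 0.05 rad/s), for 0.2 s.
2. the clamp is flipped open with the mark still at the pointer (within 10 mm) (value of joint clamp above 1.1 rad and horizontal distance between mark and index below 0.01 m), for 0.2 s.
3. the case is lifted clear of the turntable, 30 mm or more (z of case_center in the frame of hub above 0.042 m and contact force between the fingers and case above 0.3 N), for 0.1 s.
At the end, for the whole second after the job is handed in: The case lies flat (within 7 degrees), face up and still on the tray's floor inside its walls; the clamp is open (over 1.1 rad); the rim mark is within 10 mm of the pointer's point (all of step 2 and x of case_center in the frame of tray_in between -0.06 and 0.06 m and y of case_center in the frame of tray_in between -0.075 and 0.075 m and z of case_center in the frame of tray_in between 0.007 and 0.017 m and angle between case_center's own z axis and vertical below 0.12 rad and linear speed of case below 0.02 m/s); the robot touches nothing.
It fails at once if the case is dropped or thrown (falls freely from more than about 20 mm) (contact force between the fingers and case below 0.05 N and linear speed of case above 0.62 m/s).
It fails at once if the jar, weight or brush is moved more than 20 mm (distance of any of jar, weight, brush from where it was at the start of the episode above 0.02 m).
It also fails if it takes over 67 s, if anything falls off the work surface, if the arm or the gripper's body presses on something with over 40 N, if the wrist force passes 120 N, or if a joint passes its speed limit or range.

## Working session

There is one attempt and no reset: what is moved stays moved. The work goes in short steps, Python scripts to look and compute and a shell command to move; the robot and the scene stay as the last step left them, time stands still between calls to the robot, and variables do not carry over. Pictures are saved under pics/ and viewed, and the job is handed in when it is done.

```bash
ls; mkdir -p pics
python3 - <<'E'
from station import ctrl
import cv2
print(ctrl.get_state(), ctrl.tip_reach)
for n in ("scene","top","wrist"):
    c=ctrl.read_camera(n); cv2.imwrite(f"pics/{n}0.png",c["pixels"]); print(n,c["mtx"],c["world_to_cam"],(c["depth"]>0).mean())
E
```

```text
pics
{'clock': 0.0, 'qpos': array([ 1.62809951e+00,  3.59413284e-01,  1.10583559e-02, -4.17413562e-04,
       -1.22409156e+00, -2.88104947e-01]), 'qd': array([-5.08488442e-05,  7.83761646e-04, -1.33267262e-04, -3.31576403e-04,
       -3.25771914e-04,  2.57163802e-04]), 'tau': array([-2.09575366e-03, -5.82708871e+01,  2.93062609e+01,  6.99722975e+00,
        6.91663125e-03, -1.56422452e-04]), 'tcp_pos': array([0.15430254, 0.65663389, 0.23659326]), 'tcp_rot': array([ 3.11898948e+00, -3.61765164e-01, -1.61776196e-04]), 'ft_force': array([ 0.01697985,  0.10438243, -0.15538007]), 'moment': array([-0.02282251, -0.00415216, -0.01307729]), 'grip_width': 0.08765950877223996} 0.011
scene [[542.63896302   0.         329.21079973]
 [  0.         542.63896302 245.76425628]
 [  0.           0.           1.        ]] [[-2.40615821e-01  9.70619976e-01  9.42777272e-04  2.16822671e-01]
 [-5.97434844e-01 -1.48868936e-01  7.87978202e-01  2.67620911e-01]
 [ 7.64967734e-01  1.89036774e-01  6.15702416e-01 -1.68477916e+00]
 [ 0.00000000e+00  0.00000000e+00  0.00000000e+00  1.00000000e+00]] 0.97806640625
top [[443.93858552   0.         314.00759765]
 [  0.         443.93858552 236.33371889]
 [  0.           0.           1.        ]] [[ 0.02491235 -0.99967577 -0.005265   -0.07399258]
 [ 0.97626874  0.02319503  0.21531681 -0.60892451]
 [-0.21512488 -0.0105041   0.97653006 -1.19573349]
 [ 0.          0.          0.          1.        ]] 0.9960970052083333
wrist [[377.72063892   0.         318.9834645 ]
 [  0.         377.72063892 236.62552064]
 [  0.           0.           1.        ]] [[-0.22909939 -0.97340116  0.00190857  0.6740897 ]
 [ 0.93290045 -0.22012602 -0.28502856  0.03592381]
 [ 0.27786726 -0.06351937  0.95851712 -0.39075811]
 [ 0.          0.          0.          1.        ]] 0.996103515625
```

View pics/scene0.png

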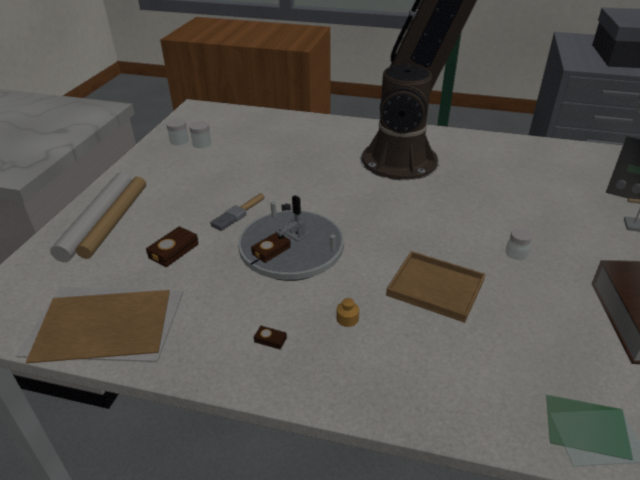

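View pics/top0.png

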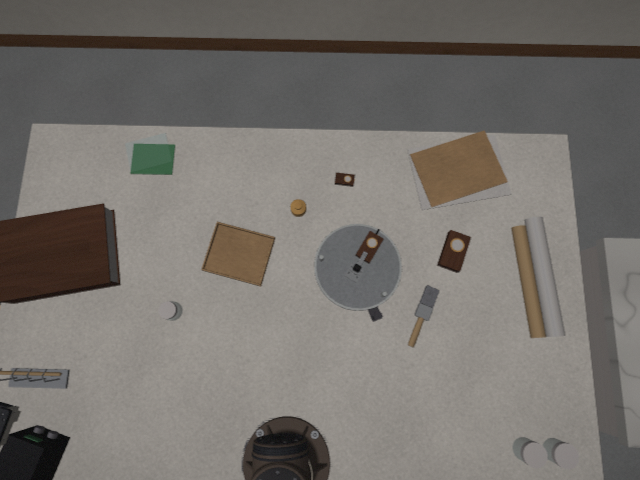

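View pics/wrist0.png

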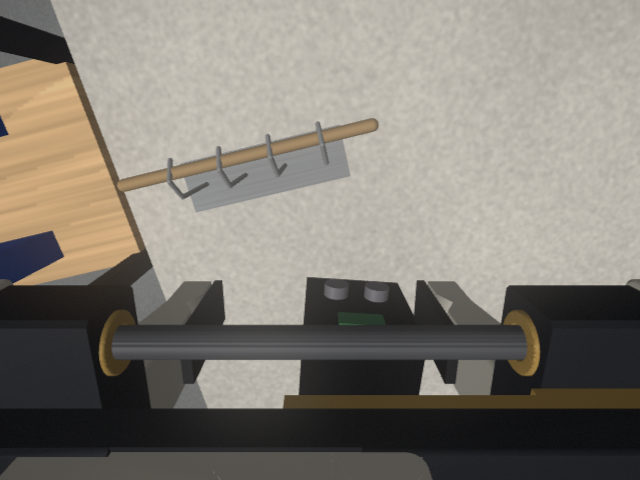

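```bash
cat > h.py <<'E'
import numpy as np, cv2
from station import ctrl
from scipy.spatial.transform import Rotation as R
def ray(c,uv):
    d=np.linalg.inv(c["mtx"])@np.array([uv[0],uv[1],1.]); d=np.array([d[0],-d[1],-d[2]])
    M=c["world_to_cam"]; Rm=M[:3,:3]; o=-Rm.T@M[:3,3]; return o,Rm.T@d
def plane(c,uv,z):
    o,d=ray(c,uv); return o+d*(z-o[2])/d[2]
def proj(c,p):
    q=c["world_to_cam"]@np.append(p,1); q=c["mtx"]@np.array([q[0],-q[1],-q[2]]); return q[:2]/q[2]
def dep(c,uv):
    o,d=ray(c,uv); return o+d*c["depth"][int(round(uv[1])),int(round(uv[0]))]
def crop(c,x0,y0,x1,y1,s,fn):
    cv2.imwrite(fn,cv2.resize(c["pixels"][y0:y1,x0:x1],None,fx=s,fy=s,interpolation=cv2.INTER_CUBIC))
E
python3 - <<'E'
from h import *
c=ctrl.read_camera("top"); crop(c,180,170,460,350,2.8,"pics/t1.png")
s=ctrl.read_camera("scene"); crop(s,200,180,500,340,2.6,"pics/s1.png")
np.savez("c0.npz",d=c["depth"],s=s["depth"])
m=c["depth"]
print(proj(c,[0,0,0]))
for uv in [(358,266),(377,232),(375,313),(238,253),(298,207),(425,305)]: print(uv,dep(c,uv).round(3))
E
```

```text
[286.53645956 462.40841569]
(358, 266) [ 0.514 -0.176  0.157]
(377, 232) [ 0.631 -0.24   0.049]
(375, 313) [ 0.4   -0.233  0.053]
(238, 253) [0.569 0.166 0.003]
(298, 207) [ 0.701 -0.01   0.051]
(425, 305) [ 0.428 -0.38   0.019]
```

View pics/t1.png

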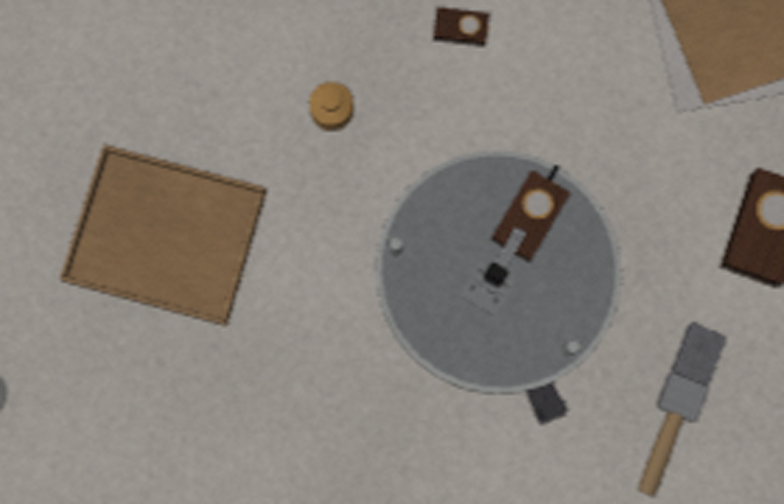

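View pics/s1.png

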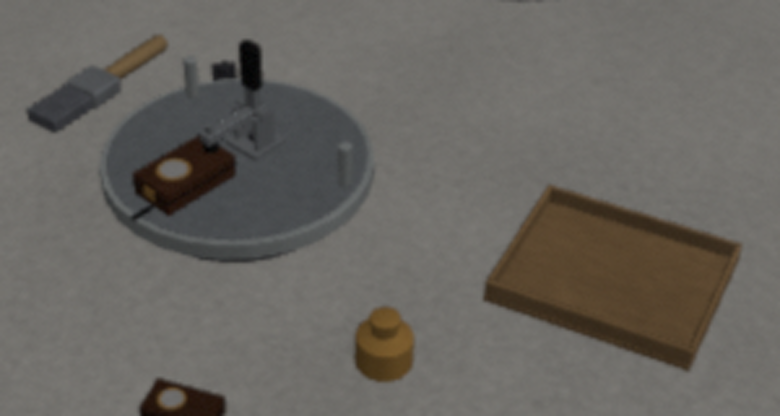

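```bash
cat > find.py <<'E'
from h import *
from scipy.optimize import least_squares
def cloud(c):
    h,w=c["depth"].shape; u,v=np.meshgrid(np.arange(w),np.arange(h))
    d=np.stack([(u-c["mtx"][0,2])/c["mtx"][0,0],-(v-c["mtx"][1,2])/c["mtx"][1,1],-np.ones_like(u)],-1)*c["depth"][...,None]
    M=c["world_to_cam"]; return (d-M[:3,3])@M[:3,:3]
if __name__=="__main__":
    c=ctrl.read_camera("top"); P=cloud(c)
    for name,c in (("top",c),("scene",ctrl.read_camera("scene"))):
        P=cloud(c)
        near=np.hypot(P[...,0]-.51,P[...,1]+.19)<.16
        q=P[near&(abs(P[...,2]-.048)<.006)]; print(name,"medz",np.median(q[:,2]),len(q))
        hull=cv2.convexHull(q[:,:2].astype(np.float32))[:,0]
        f=least_squares(lambda p:np.hypot(*(hull-p[:2]).T)-p[2],[.51,-.19,.125],loss="soft_l1",f_scale=.002)
        print("hub",f.x)
        hub=f.x[:2]
        # posts
        rr=np.hypot(P[...,0]-hub[0],P[...,1]-hub[1])
        m=((P[...,2]>.07)&(rr<.13)&(rr>.085)).astype(np.uint8)
        n,l,st,ce=cv2.connectedComponentsWithStats(m)
        for i in range(1,n):
            if st[i,4]<4: continue
            p=P[l==i]; t=p[p[:,2]>p[:,2].max()-.008]; a=t.mean(0); print("post?",st[i],a.round(4),np.hypot(*(a[:2]-hub)).round(4),np.degrees(np.arctan2(*(a[:2]-hub)[::-1])).round(1))
        m=((P[...,2]>.03)&(rr<.175)&(rr>.13)).astype(np.uint8)
        p=P[m>0]; a=p.mean(0); print("pointer",a,np.hypot(*(a[:2]-hub)),np.degrees(np.arctan2(*(a[:2]-hub)[::-1])))
        # mark: dark px on disc
        g=c["pixels"].max(2); m=((g<45)&(rr<.128)&(rr>.107)&(abs(P[...,2]-.048)<.008))
        for a in [P[m].mean(0)]: print("mark",m.sum(),a,np.hypot(*(a[:2]-hub)),np.degrees(np.arctan2(*(a[:2]-hub)[::-1])))
        # handle
        m=(P[...,2]>.10)&(rr<.12); a=P[m].mean(0); print("handle",m.sum(),a,P[m][:,2].max(),np.degrees(np.arctan2(*(a[:2]-hub)[::-1])))
        # tray
        hsv=cv2.cvtColor(c["pixels"],cv2.COLOR_BGR2HSV)
        m=((hsv[...,1]>90)&(np.hypot(P[...,0]-.57,P[...,1]-.16)<.15)&(P[...,2]<.03)).astype(np.uint8)
        p=P[m>0]; r=cv2.minAreaRect(p[:,:2].astype(np.float32)); print("tray",r,p[:,2].min(),p[:,2].max())
        pts=cv2.boxPoints(r);print(pts.tolist())
E
python3 find.py
```

```text
top medz 0.047462307094982274 5189
hub [ 0.53118255 -0.18628386  0.12446248]
post? [368 232  16  12  60] [ 0.6104 -0.2335  0.0725] 0.0922 -30.8
post? [320 255   4   6  19] [ 0.5484 -0.0814  0.0902] 0.1063 80.7
post? [382 291   6   6  22] [ 0.4522 -0.2554  0.0889] 0.105 -138.8
pointer [ 0.39609926 -0.24117147  0.04723498] 0.14580859671492727 -157.88690028651533
mark 4 [ 0.63300466 -0.24044678  0.04866187] 0.11533154021178739 -28.01015321214457
handle 54 [ 0.51190585 -0.17498261  0.14804957] 0.16044541293207087 149.61843453272417
tray ((0.5655649900436401, 0.1619957983493805), (0.1792115569114685, 0.1483873724937439), 76.03553771972656) -0.004145533522493101 0.028935435909563646
[[0.47194039821624756, 0.09294269979000092], [0.6159422397613525, 0.057133838534355164], [0.6591895818710327, 0.23104889690876007], [0.5151877403259277, 0.26685774326324463]]
scene medz 0.048102892455482424 4340
hub [ 0.53121558 -0.18495564  0.12529133]
post? [271 201   5  10  44] [ 0.4515 -0.2538  0.0876] 0.1054 -139.2
post? [330 234   6  11  53] [ 0.5479 -0.0802  0.0888] 0.1061 80.9
post? [251 243  20  13  98] [ 0.6128 -0.2307  0.0722] 0.0935 -29.3
pointer [ 0.39807359 -0.2398213   0.04521762] 0.14400358162322793 -157.60423506932608
mark 11 [ 0.63184126 -0.24121528  0.04868387] 0.11528518441882739 -29.20947946231421
handle 177 [ 0.51604471 -0.17354834  0.13457525] 0.1592256426918817 143.05971715910425
tray ((0.5663824081420898, 0.16312961280345917), (0.17964832484722137, 0.1549532413482666), 76.75340270996094) -0.0024487867081957656 0.025675426807562973
[[0.4703846871852875, 0.09344861656427383], [0.6212150454521179, 0.0579422190785408], [0.6623800992965698, 0.2328106164932251], [0.5115497708320618, 0.26831701397895813]]
```

```bash
cat > go.py <<'E'
# python3 go.py x y z yawdeg [tilt...] : remaining shift (tool axes, mm) and turn about tool z
import sys; from h import *
s=ctrl.get_state(); p=s["tcp_pos"]; Rm=R.from_rotvec(s["tcp_rot"])
t=np.array([float(a) for a in sys.argv[1:4]]); yaw=np.radians(float(sys.argv[4])) 
T=R.from_matrix(np.array([[np.cos(yaw),np.sin(yaw),0],[np.sin(yaw),-np.cos(yaw),0],[0,0,-1]]))
print("shift now-axes",(Rm.inv().apply(t-p)*1000).round(1),"turn",(Rm.inv()*T).as_rotvec().round(4),"shift end-axes",(T.inv().apply(t-p)*1000).round(1))
x=Rm.apply([1,0,0]);print("pos",p.round(4),"yaw",np.degrees(np.arctan2(x[1],x[0])).round(2),"zax",Rm.apply([0,0,1]).round(3),"q",s["qpos"].round(2),"F",s["ft_force"].round(1),"g",round(s["grip_width"],4),"t",s["clock"])
E
python3 go.py 0.548 -0.081 0.238 -99.2
```

```text
shift now-axes [ 5.520e+02  6.284e+02 -4.000e-01] turn [ 3.0000e-04 -3.0000e-04  1.5006e+00] shift end-axes [ 665.6 -506.5   -0.7]
pos [0.1544 0.657  0.2373] yaw -13.22 zax [-0. -0. -1.] q [ 1.63  0.36  0.01 -0.   -1.22 -0.29] F [-0.3 -0.1 -0.3] g 0.0878 t 0.35
```

```bash
python3 -m handwheel '[{"dr":[0,0,0],"xyz":[34.5,39.3,0],"gripper":1},{"dr":[0,0,0],"xyz":[34.5,39.3,0],"gripper":1},{"dr":[0,0,0],"xyz":[34.5,39.3,0],"gripper":1},{"dr":[0,0,0],"xyz":[34.5,39.3,0],"gripper":1},{"dr":[0,0,0],"xyz":[34.5,39.3,0],"gripper":1},{"dr":[0,0,0],"xyz":[34.5,39.3,0],"gripper":1},{"dr":[0,0,0],"xyz":[34.5,39.3,0],"gripper":1},{"dr":[0,0,0],"xyz":[34.5,39.3,0],"gripper":1},{"dr":[0,0,0],"xyz":[34.5,39.3,0],"gripper":1},{"dr":[0,0,0],"xyz":[34.5,39.3,0],"gripper":1}]'; python3 go.py 0.548 -0.081 0.238 -99.2
```

```text
clock: 1.6
tcp_pos: [0.4009, 0.1941, 0.238]
tcp_rot: [-3.12, 0.361, -0.001]
ft_force: [1.5, 0.7, 0.1]
grip_width: 0.0881
shift now-axes [ 2.060e+02  2.343e+02 -1.000e-01] turn [-1.3000e-03  3.0000e-04  1.5011e+00] shift end-axes [ 248.1 -189.2    0. ]
pos [0.4009 0.1941 0.238 ] yaw -13.2 zax [ 0.001  0.001 -1.   ] q [ 0.9  -0.03 -0.47  0.   -1.14  0.44] F [1.5 0.7 0.1] g 0.0881 t 1.6
```

```bash
python3 -m handwheel '[{"dr":[0,0,0],"xyz":[40.8,46.4,0],"gripper":1},{"dr":[0,0,0],"xyz":[40.8,46.4,0],"gripper":1},{"dr":[0,0,0],"xyz":[40.8,46.4,0],"gripper":1},{"dr":[0,0,0],"xyz":[40.8,46.4,0],"gripper":0.8},{"dr":[0,0,0],"xyz":[40.8,46.4,0],"gripper":0.6},{"dr":[0,0,0.15],"xyz":[0,0,0],"gripper":0.5},{"dr":[0,0,0.15],"xyz":[0,0,0],"gripper":0.5},{"dr":[0,0,0.15],"xyz":[0,0,0],"gripper":0.5},{"dr":[0,0,0.15],"xyz":[0,0,0],"gripper":0.5},{"dr":[0,0,0.15],"xyz":[0,0,0],"gripper":0.5}]';python3 -m handwheel '[{"dr":[0,0,0.15],"xyz":[0,0,0],"gripper":0.5},{"dr":[0,0,0.15],"xyz":[0,0,0],"gripper":0.5},{"dr":[0,0,0.15],"xyz":[0,0,0],"gripper":0.5},{"dr":[0,0,0.15],"xyz":[0,0,0],"gripper":0.5},{"dr":[0,0,0.15],"xyz":[0,0,0],"gripper":0.5},{"dr":[0,0,0],"xyz":[0,0,0],"gripper":0.5}]'; python3 go.py 0.548 -0.081 0.09 -99.2
```

```text
clock: 2.85
tcp_pos: [0.5458, -0.077, 0.2376]
tcp_rot: [-2.768, 1.487, -0.0]
ft_force: [0.3, 0.2, 0.3]
grip_width: 0.0438
clock: 3.6
tcp_pos: [0.5458, -0.0769, 0.2376]
tcp_rot: [-2.038, 2.391, -0.0]
ft_force: [0.7, -0.3, -0.0]
grip_width: 0.044
shift now-axes [  3.7  -2.7 147.6] turn [-0.0001  0.0001  0.0015] shift end-axes [  3.7  -2.8 147.6]
pos [ 0.5458 -0.0769  0.2376] yaw -99.11 zax [ 0.  0. -1.] q [ 0.22  0.16 -0.26 -0.   -1.15 -0.37] F [ 0.7 -0.3 -0. ] g 0.044 t 3.6
```

```bash
python3 -m handwheel '[{"dr":[0,0,0],"xyz":[3.7,-2.7,40],"gripper":0.5},{"dr":[0,0,0],"xyz":[0,0,50],"gripper":0.5},{"dr":[0,0,0],"xyz":[0,0,40],"gripper":0.5},{"dr":[0,0,0],"xyz":[0,0,20],"gripper":0.5},{"dr":[0,0,0],"xyz":[0,0,0],"gripper":0.5}]'; python3 go.py 0.548 -0.081 0.09 -99.2;  python3 - <<'E'
from h import *
c=ctrl.read_camera("wrist"); cv2.imwrite("pics/w2.png",c["pixels"])
c=ctrl.read_camera("scene"); crop(c,200,150,400,300,4,"pics/s2.png")
E
```

```text
clock: 4.22
tcp_pos: [0.5469, -0.0812, 0.0861]
tcp_rot: [2.038, -2.387, -0.003]
ft_force: [-0.4, 0.0, 0.3]
grip_width: 0.0438
shift now-axes [-0.4 -1.1 -3.9] turn [ 0.0033 -0.0011  0.0034] shift end-axes [-0.4 -1.1 -3.9]
pos [ 0.5469 -0.0812  0.0861] yaw -99.01 zax [-0.003 -0.001 -1.   ] q [ 0.21  0.31 -0.45 -0.   -0.82 -0.36] F [-0.4  0.   0.3] g 0.0438 t 4.225
```

View pics/w2.png

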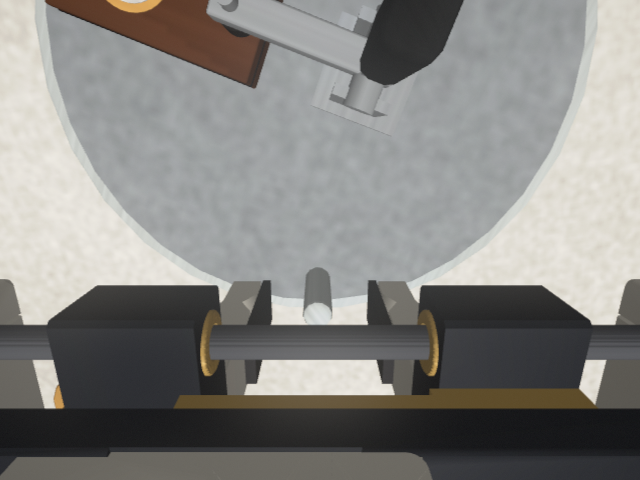

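View pics/s2.png

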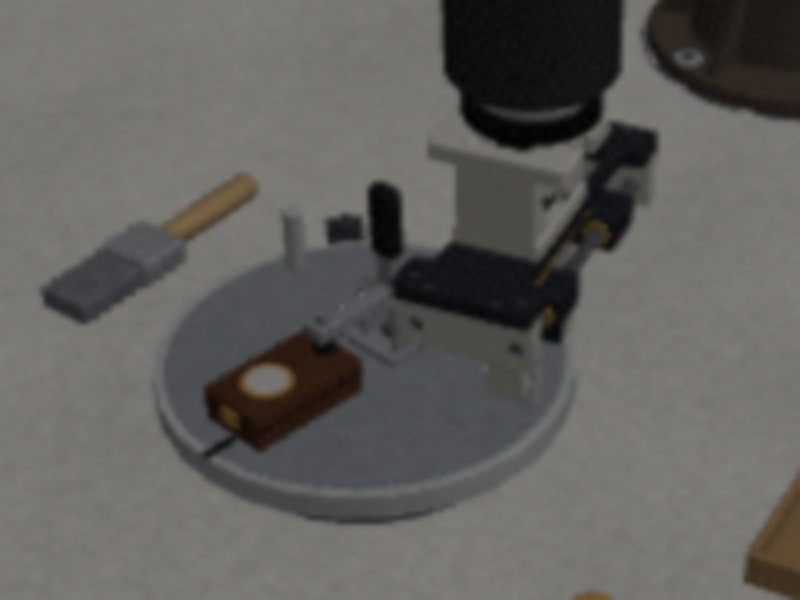

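```bash
python3 -m handwheel '[{"dr":[0,0,0],"xyz":[0,0,0],"gripper":0.22},{"dr":[0,0,0],"xyz":[0,0,0],"gripper":0.22},{"dr":[0,0,0.05],"xyz":[0.1,-5.3,0],"gripper":0.22},{"dr":[0,0,0.1],"xyz":[0.5,-10.6,0],"gripper":0.22},{"dr":[0,0,0.1],"xyz":[0.5,-10.6,0],"gripper":0.22},{"dr":[0,0,0.1],"xyz":[0.5,-10.6,0],"gripper":0.22},{"dr":[0,0,0.1],"xyz":[0.5,-10.6,0],"gripper":0.22},{"dr":[0,0,0.05],"xyz":[0.1,-5.3,0],"gripper":0.22},{"dr":[0,0,0],"xyz":[0,0,0],"gripper":0.22}]'
cat > arc.py <<'E'
from h import *
import sys
s=ctrl.get_state(); hub=np.array([.5312,-.1856]); d=s["tcp_pos"][:2]-hub
x=R.from_rotvec(s["tcp_rot"]).apply([1,0,0]); 
th=np.degrees(np.arctan2(d[1],d[0])); y=np.degrees(np.arctan2(-x[1],-x[0]))
print("r",np.hypot(*d).round(4),"theta",th.round(2),"yaw+180",y.round(2),"z",s["tcp_pos"][2].round(4),"F",s["ft_force"].round(1),"M",s["moment"].round(2),"q",s["qpos"].round(2),"g",s["grip_width"].round(4),s["clock"])
E
python3 arc.py
```

```text
clock: 5.45
tcp_pos: [0.5966, -0.1019, 0.088]
tcp_rot: [-1.382, 2.82, -0.0]
ft_force: [0.9, 0.0, -0.4]
grip_width: 0.0196Traceback (most recent call last):
  File "arc.py", line 6, in <module>
    print("r",np.hypot(*d).round(4),"theta",th.round(2),"yaw+180",y.round(2),"z",s["tcp_pos"][2].round(4),"F",s["ft_force"].round(1),"M",s["moment"].round(2),"q",s["qpos"].round(2),"g",s["grip_width"].round(4),s["clock"])
                                                                                                                                                                                         ^^^^^^^^^^^^^^^^^^^^^
AttributeError: 'float' object has no attribute 'round'
```

```bash
sed -i 's/s\["grip_width"\].round(4)/s["grip_width"]/' arc.py; python3 arc.py; python3 -m handwheel '[{"dr":[0,0,0.05],"xyz":[0.1,-5.3,0],"gripper":0.22},{"dr":[0,0,0.1],"xyz":[0.5,-10.6,0],"gripper":0.22},{"dr":[0,0,0.1],"xyz":[0.5,-10.6,0],"gripper":0.22},{"dr":[0,0,0.1],"xyz":[0.5,-10.6,0],"gripper":0.22},{"dr":[0,0,0.1],"xyz":[0.5,-10.6,0],"gripper":0.22},{"dr":[0,0,0.1],"xyz":[0.5,-10.6,0],"gripper":0.22},{"dr":[0,0,0.1],"xyz":[0.5,-10.6,0],"gripper":0.22},{"dr":[0,0,0.1],"xyz":[0.5,-10.6,0],"gripper":0.22},{"dr":[0,0,0.05],"xyz":[0.1,-5.3,0],"gripper":0.22},{"dr":[0,0,0],"xyz":[0,0,0],"gripper":0.22}]'; python3 arc.py
```

```text
r 0.1062 theta 52.0 yaw+180 52.2 z 0.088 F [ 0.9  0.  -0.4] M [ 0.08 -0.04  0.01] q [ 0.15  0.38 -0.33  0.   -0.86 -0.81] g 0.01957313336815247 5.45
clock: 6.7
tcp_pos: [0.6368, -0.1739, 0.0878]
tcp_rot: [-0.176, 3.136, -0.0]
ft_force: [-0.1, -0.1, 0.9]
grip_width: 0.0192
r 0.1063 theta 6.32 yaw+180 6.42 z 0.0878 F [-0.1 -0.1  0.9] M [ 0.01 -0.13 -0.02] q [ 0.03  0.46 -0.2   0.   -0.91 -1.49] g 0.01921823260915552 6.7
```

```bash
python3 -m handwheel '[{"dr":[0,0,0.05],"xyz":[0.1,-5.3,0],"gripper":0.22},{"dr":[0,0,0.1],"xyz":[0.5,-10.6,0],"gripper":0.22},{"dr":[0,0,0.1],"xyz":[0.5,-10.6,0],"gripper":0.22},{"dr":[0,0,0.1],"xyz":[0.5,-10.6,0],"gripper":0.22},{"dr":[0,0,0.1],"xyz":[0.5,-10.6,0],"gripper":0.22},{"dr":[0,0,0.1],"xyz":[0.5,-10.6,0],"gripper":0.22},{"dr":[0,0,0.1],"xyz":[0.5,-10.6,0],"gripper":0.22},{"dr":[0,0,0.1],"xyz":[0.5,-10.6,0],"gripper":0.22},{"dr":[0,0,0.05],"xyz":[0.1,-5.3,0],"gripper":0.22},{"dr":[0,0,0.05],"xyz":[0.1,-5.3,0],"gripper":0.22}]';python3 -m handwheel '[{"dr":[0,0,0.05],"xyz":[0.1,-5.3,0],"gripper":0.22},{"dr":[0,0,0.044],"xyz":[0.1,-4.7,0],"gripper":0.22},{"dr":[0,0,0],"xyz":[0,0,0],"gripper":0.22},{"dr":[0,0,0],"xyz":[0,0,0],"gripper":0.1},{"dr":[0,0,0],"xyz":[0,0,0],"gripper":0.1},{"dr":[0,0,0],"xyz":[0,0,0],"gripper":0.1},{"dr":[0,0,0],"xyz":[0,0,0],"gripper":0.22},{"dr":[0,0,0],"xyz":[0,0,0],"gripper":0.22}]'; python3 arc.py; python3 find.py;python3 - <<'E'
from h import *
c=ctrl.read_camera("top"); crop(c,300,200,460,340,5,"pics/t3.png")
c=ctrl.read_camera("scene"); crop(c,200,150,400,300,4,"pics/s3.png")
E
```

```text
clock: 7.95
tcp_pos: [0.6104, -0.2567, 0.0879]
tcp_rot: [1.133, 2.929, 0.001]
ft_force: [0.3, 2.2, -1.0]
grip_width: 0.0192
clock: 8.95
tcp_pos: [0.6027, -0.2644, 0.0873]
tcp_rot: [-1.271, -2.872, 0.001]
ft_force: [-0.9, 0.3, 0.5]
grip_width: 0.0187
r 0.1063 theta -47.79 yaw+180 -47.74 z 0.0873 F [-0.9  0.3  0.5] M [-0.01 -0.2   0.02] q [-0.12  0.45 -0.21  0.   -0.91 -2.29] g 0.018703022123998426 8.95
top medz 0.047464823020162736 3545
hub [ 0.53015139 -0.18643943  0.12382889]
post? [ 310  169  137  106 4861] [ 0.4543 -0.0848  0.6458] 0.1268 126.7
post? [358 216  24  17 169] [ 0.6262 -0.2078  0.184 ] 0.0984 -12.5
post? [382 236   3   2   4] [ 0.6063 -0.2494  0.1039] 0.0988 -39.6
post? [385 239   5   4   7] [ 0.5797 -0.2569  0.1584] 0.0862 -54.9
post? [363 291  17  11  51] [ 0.4445 -0.2205  0.0725] 0.0922 -158.3
pointer [ 0.52053676 -0.10046846  0.56449043] 0.08650693042737048 96.3811993249719
mark 4 [ 0.42526848 -0.22953249  0.04871028] 0.11339062969122084 -157.66379448371575
handle 7104 [ 0.57545981 -0.19036857  0.46492839] 0.6405109218166984 -4.956284593686622
tray ((0.565720379352
[... 936 characters left out ...]
2754 -0.17055962  0.42272166] 0.0974098606044121 8.225764369581086
mark 0 [nan nan nan] nan nan
handle 5388 [ 0.60802691 -0.18962333  0.40637703] 0.5865529907944661 -3.828780677223946
tray ((0.565909743309021, 0.16318665444850922), (0.17968492209911346, 0.15588721632957458), 76.47506713867188) -0.0020411463397769824 0.025224512121884948
[[0.46911633014678955, 0.09406422823667526], [0.6206805109977722, 0.05760713666677475], [0.6627031564712524, 0.23230907320976257], [0.5111389756202698, 0.2687661647796631]]find.py:28: RuntimeWarning: Mean of empty slice.
  for a in [P[m].mean(0)]: print("mark",m.sum(),a,np.hypot(*(a[:2]-hub)),np.degrees(np.arctan2(*(a[:2]-hub)[::-1])))
  ret = um.true_divide(
```

View pics/t3.png

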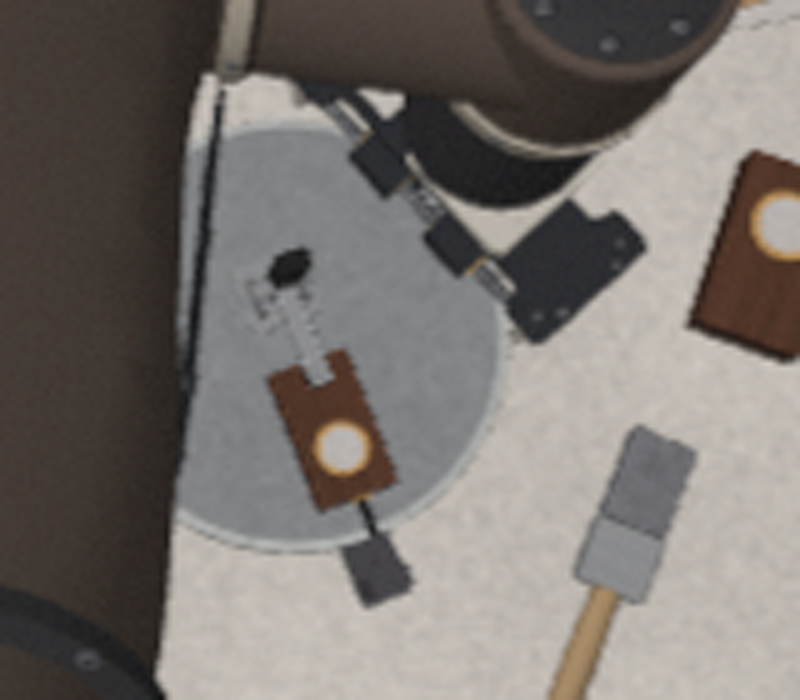

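View pics/s3.png

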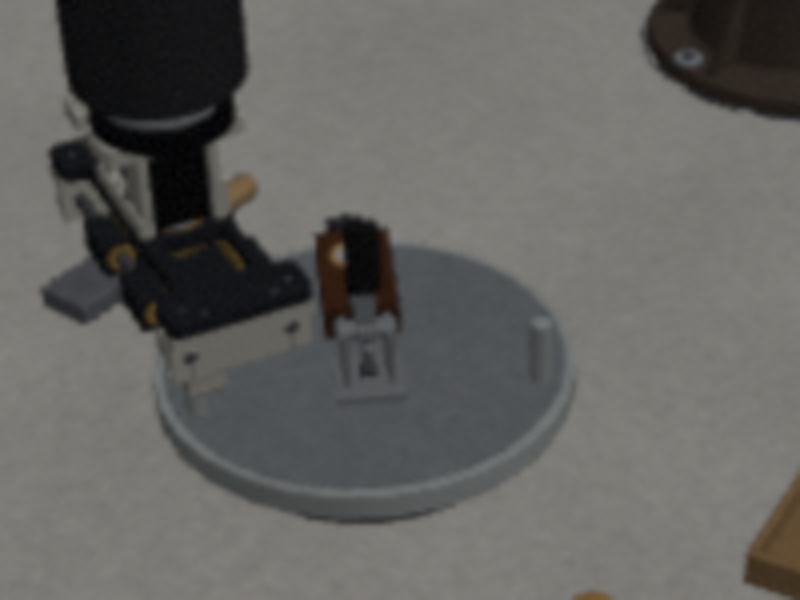

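```bash
python3 -m handwheel '[{"dr":[0,0,0],"xyz":[0,0,-20],"gripper":0.22},{"dr":[0,0,0],"xyz":[0,0,-60],"gripper":0.22},{"dr":[0,0,0],"xyz":[0,0,-60],"gripper":0},{"dr":[0,0,0],"xyz":[0,0,-13],"gripper":0},{"dr":[0,0,0],"xyz":[0,0,0],"gripper":0}]'; python3 go.py 0.5229 -0.189 0.24 -157.8
```

```text
clock: 9.78
tcp_pos: [0.6033, -0.2642, 0.2415]
tcp_rot: [1.271, 2.871, 0.001]
ft_force: [0.2, 0.2, -1.2]
grip_width: 0.0009
shift now-axes [109.7  -8.9   1.3] turn [ 5.0000e-04  2.3000e-03 -1.2208e+00] shift end-axes [ 46.  100.    1.5]
pos [ 0.6033 -0.2642  0.2415] yaw 132.25 zax [ 0.002 -0.    -1.   ] q [-0.12  0.33 -0.02 -0.   -1.22 -2.29] F [ 0.2  0.2 -1.2] g 0.0009 t 9.775
```

```bash
python3 -m handwheel '[{"dr":[0,0,-0.18],"xyz":[0,0,0],"gripper":0},{"dr":[0,0,-0.18],"xyz":[0,0,0],"gripper":0},{"dr":[0,0,-0.18],"xyz":[0,0,0],"gripper":0},{"dr":[0,0,-0.18],"xyz":[0,0,0],"gripper":0},{"dr":[0,0,-0.18],"xyz":[0,0,0],"gripper":0},{"dr":[0,0,-0.18],"xyz":[0,0,0],"gripper":0},{"dr":[0,0,-0.14],"xyz":[0,0,0],"gripper":0},{"dr":[0,0,0],"xyz":[23,50,0],"gripper":0},{"dr":[0,0,0],"xyz":[23,50,0],"gripper":0},{"dr":[0,0,0],"xyz":[0,0,0],"gripper":0}]'; python3 go.py 0.5229 -0.189 0.139 -157.8
python3 - <<'E'
from find import *
for n in ("top","scene"):
    c=ctrl.read_camera(n);P=cloud(c)
    rr=np.hypot(P[...,0]-.551,P[...,1]+.177); m=(P[...,2]>.10)&(P[...,2]<.175)&(rr<.05)&(c["pixels"].max(2)<60)
    p=P[m]; print(n,m.sum(),p.mean(0) if len(p) else 0, p[:,2].max() if len(p) else 0)
c=ctrl.read_camera("wrist");cv2.imwrite("pics/w4.png",c["pixels"])
E
```

```text
clock: 11.02
tcp_pos: [0.5193, -0.1871, 0.239]
tcp_rot: [0.605, -3.08, -0.003]
ft_force: [1.5, -0.2, 0.4]
grip_width: 0.0005
shift now-axes [-2.8 -3.3 99.9] turn [ 0.0022 -0.0025  0.0008] shift end-axes [ -2.6  -3.1 100. ]
pos [ 0.5193 -0.1871  0.239 ] yaw -157.75 zax [-0.003  0.001 -1.   ] q [ 0.01  0.16 -0.26 -0.   -1.16 -1.19] F [ 1.5 -0.2  0.4] g 0.0005 t 11.025
top 0 0 0
scene 173 [ 0.55479603 -0.17534798  0.13629943] 0.15963930975728288
```

View pics/w4.png

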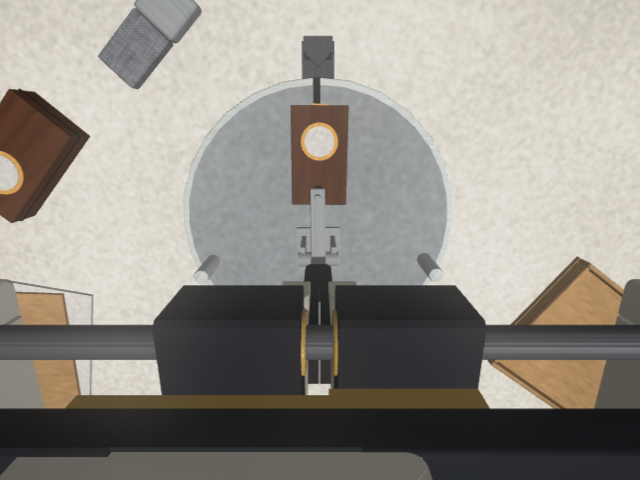

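```bash
python3 -m handwheel '[{"dr":[0,0,0],"xyz":[0,-2,50],"gripper":0},{"dr":[0,0,0],"xyz":[0,0,40],"gripper":0},{"dr":[0,0,0],"xyz":[0,0,10],"gripper":0},{"dr":[0,0,0],"xyz":[0,0,0],"gripper":0}]'; python3 go.py 0.5229 -0.189 0.139 -157.8
python3 - <<'E'
from h import *
c=ctrl.read_camera("scene"); crop(c,200,150,400,300,4,"pics/s5.png")
E
```

```text
clock: 11.68
tcp_pos: [0.5238, -0.1913, 0.1402]
tcp_rot: [0.603, -3.081, 0.0]
ft_force: [-0.1, -0.2, 0.0]
grip_width: 0.0003
shift now-axes [-0.   2.4  1.2] turn [ 0.0002 -0.0016 -0.0009] shift end-axes [-0.   2.4  1.2]
pos [ 0.5238 -0.1913  0.1402] yaw -157.85 zax [-0.002 -0.    -1.   ] q [ 0.    0.25 -0.38  0.   -0.94 -1.19] F [-0.1 -0.2  0. ] g 0.0003 t 11.675
```

View pics/s5.png

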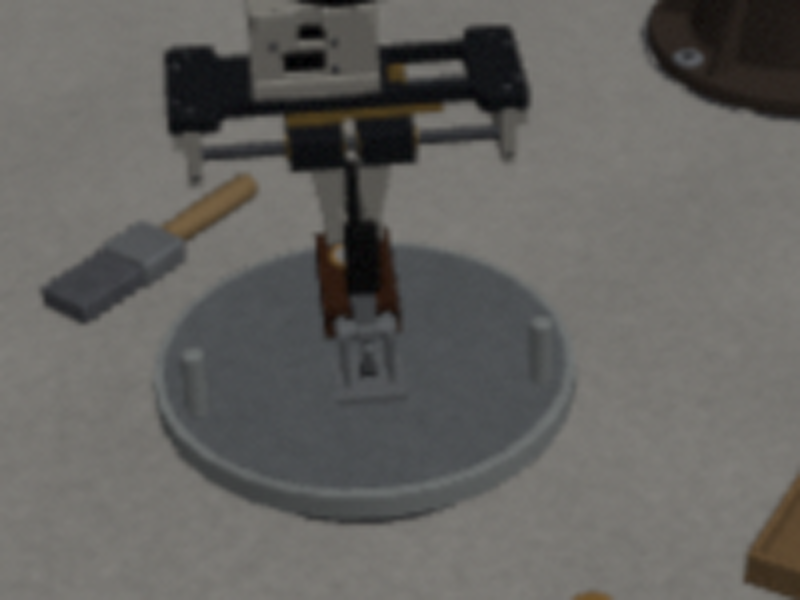

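```bash
python3 -m handwheel '[{"dr":[0,0,0],"xyz":[-4,2.2,0],"gripper":0},{"dr":[0,0,0],"xyz":[-4,0,0],"gripper":0},{"dr":[0,0,0],"xyz":[-5,0,0],"gripper":0},{"dr":[0,0,0],"xyz":[-6,0,0],"gripper":0},{"dr":[0,0,0],"xyz":[-6,0,0],"gripper":0}]'; python3 go.py 0.5229 -0.189 0.139 -157.8;python3 -m handwheel '[{"dr":[0,0,0],"xyz":[-6,0,0],"gripper":0},{"dr":[0,0,0],"xyz":[-6,0,0],"gripper":0},{"dr":[0,0,0],"xyz":[-3,0,0],"gripper":0},{"dr":[0,0,0],"xyz":[0,0,0],"gripper":0}]'; python3 go.py 0.5229 -0.189 0.139 -157.8
python3 - <<'E'
from h import *
c=ctrl.read_camera("scene"); crop(c,200,150,400,300,4,"pics/s6.png")
c=ctrl.read_camera("wrist");cv2.imwrite("pics/w6.png",c["pixels"])
E
```

```text
clock: 12.35
tcp_pos: [0.5446, -0.1797, 0.1408]
tcp_rot: [0.603, -3.08, 0.0]
ft_force: [-5.9, -2.4, 3.6]
grip_width: 0.0003
shift now-axes [23.6 -0.5  1.9] turn [ 0.0005 -0.0029 -0.0007] shift end-axes [23.6 -0.4  1.8]
pos [ 0.5446 -0.1797  0.1408] yaw -157.84 zax [-0.003 -0.001 -1.   ] q [ 0.02  0.28 -0.34  0.   -0.95 -1.21] F [-5.9 -2.4  3.6] g 0.0003 t 12.35
clock: 12.85
tcp_pos: [0.5591, -0.1736, 0.1401]
tcp_rot: [0.603, -3.081, -0.001]
ft_force: [-3.1, -0.6, -0.4]
grip_width: 0.0008
shift now-axes [39.3 -0.6  1.2] turn [ 0.0007 -0.0017 -0.0008] shift end-axes [39.3 -0.6  1.1]
pos [ 0.5591 -0.1736  0.1401] yaw -157.84 zax [-0.002  0.    -1.   ] q [ 0.03  0.3  -0.32 -0.   -0.96 -1.22] F [-3.1 -0.6 -0.4] g 0.0008 t 12.85
```

View pics/s6.png

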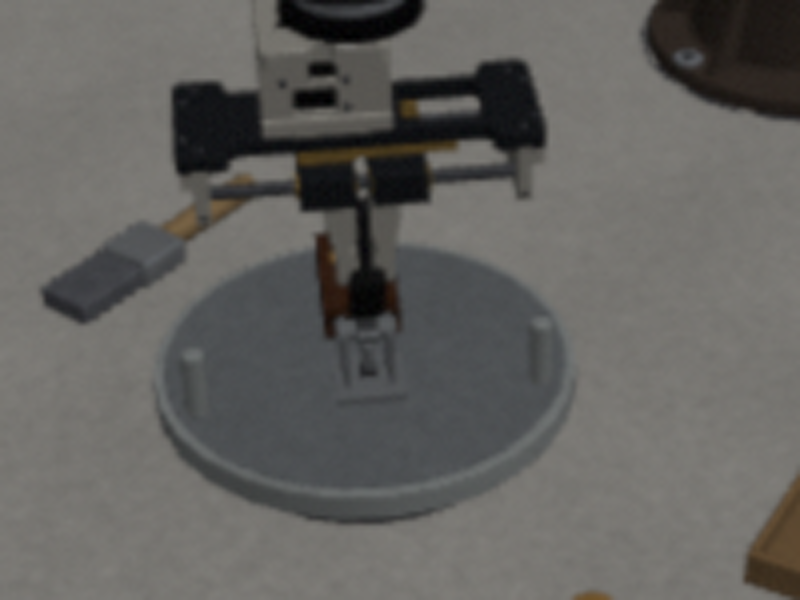

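View pics/w6.png

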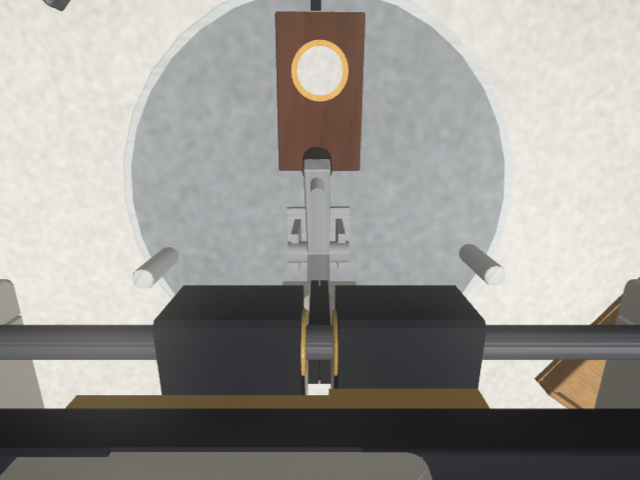

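```bash
python3 -m handwheel '[{"dr":[0,0,0],"xyz":[-6,0,0],"gripper":0},{"dr":[0,0,0],"xyz":[-6,0,0],"gripper":0},{"dr":[0,0,0],"xyz":[-3,0,0],"gripper":0},{"dr":[0,0,0],"xyz":[0,0,0],"gripper":0}]'; python3 go.py 0.5229 -0.189 0.139 -157.8
python3 - <<'E'
from h import *
c=ctrl.read_camera("scene"); crop(c,200,150,400,300,4,"pics/s7.png")
c=ctrl.read_camera("wrist");cv2.imwrite("pics/w7.png",c["pixels"])
E
```

```text
clock: 13.45
tcp_pos: [0.5745, -0.1677, 0.1408]
tcp_rot: [-0.604, 3.082, -0.0]
ft_force: [-0.9, -0.1, -0.1]
grip_width: 0.0007
shift now-axes [55.8 -0.2  1.7] turn [-0.0004  0.0011 -0.0002] shift end-axes [55.8 -0.2  1.8]
pos [ 0.5745 -0.1677  0.1408] yaw -157.81 zax [ 0.001  0.    -1.   ] q [ 0.04  0.31 -0.29  0.   -0.97 -1.23] F [-0.9 -0.1 -0.1] g 0.0007 t 13.45
```

View pics/s7.png

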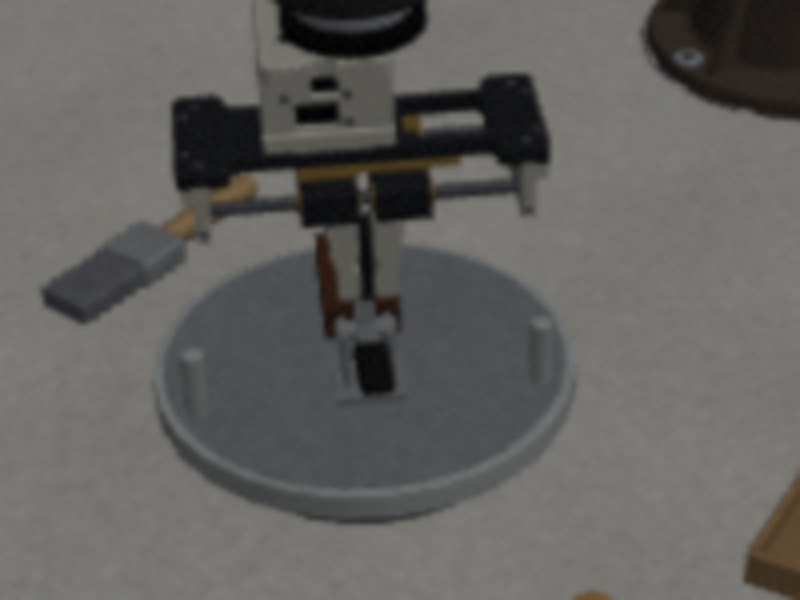

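View pics/w7.png

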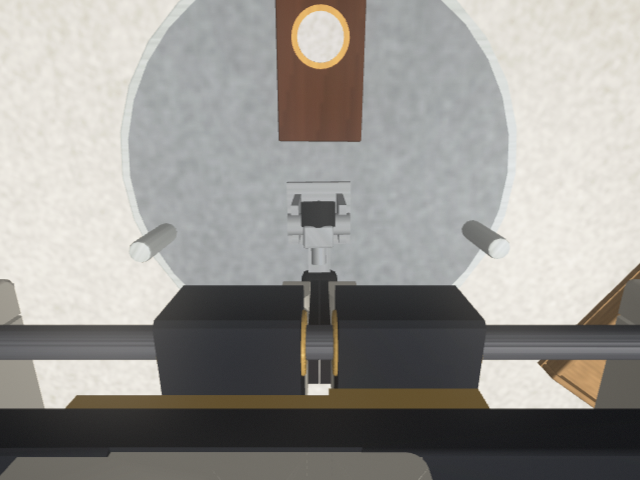

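```bash
python3 -m handwheel '[{"dr":[0,0,0],"xyz":[0,0,-50],"gripper":0},{"dr":[0,0,0],"xyz":[0,0,-40],"gripper":0.3},{"dr":[0,0,0],"xyz":[40,0,0],"gripper":0.85},{"dr":[0,0,0],"xyz":[45,0,0],"gripper":0.85},{"dr":[0,0,0],"xyz":[34,0,0],"gripper":0.85},{"dr":[0,0,0],"xyz":[0,0,0],"gripper":0.85},{"dr":[0,0,0],"xyz":[0,0,0],"gripper":0.85}]'; python3 go.py 0.4729 -0.2094 0.062 -157.8
python3 - <<'E'
from h import *
from find import cloud
c=ctrl.read_camera("top"); crop(c,300,200,460,340,5,"pics/t8.png")
c=ctrl.read_camera("wrist");cv2.imwrite("pics/w8.png",c["pixels"])
for n in ("wrist","scene","top"):
    c=ctrl.read_camera(n); P=cloud(c); hsv=cv2.cvtColor(c["pixels"],cv2.COLOR_BGR2HSV)
    m=(abs(P[...,2]-.072)<.006)&(np.hypot(P[...,0]-.473,P[...,1]+.209)<.07)
    p=P[m]
    if len(p)>20:
        r=cv2.minAreaRect(p[:,:2].astype(np.float32)); print(n,r,len(p),np.median(p[:,2]))
E
```

```text
clock: 14.42
tcp_pos: [0.4639, -0.2129, 0.231]
tcp_rot: [-0.603, 3.082, -0.001]
ft_force: [0.2, 0.2, 0.3]
grip_width: 0.0546
shift now-axes [ -9.5  -0.  169. ] turn [-0.0006  0.0011 -0.0009] shift end-axes [-9.70e+00 -1.00e-01  1.69e+02]
pos [ 0.4639 -0.2129  0.231 ] yaw -157.85 zax [ 0.001 -0.    -1.   ] q [-0.05  0.09 -0.36  0.   -1.12 -1.14] F [0.2 0.2 0.3] g 0.0546 t 14.425
wrist ((0.47303885221481323, -0.2091301828622818), (0.08141525834798813, 0.04607547074556351), 21.638568878173828) 5015 0.07169330940381585
scene ((0.47261324524879456, -0.20752286911010742), (0.08683346211910248, 0.04598066583275795), 21.736988067626953) 276 0.07154885145157851
top ((0.4627511203289032, -0.22170189023017883), (0.05005022883415222, 0.025295881554484367), 24.14096450805664) 61 0.07168973303058927
```

View pics/t8.png

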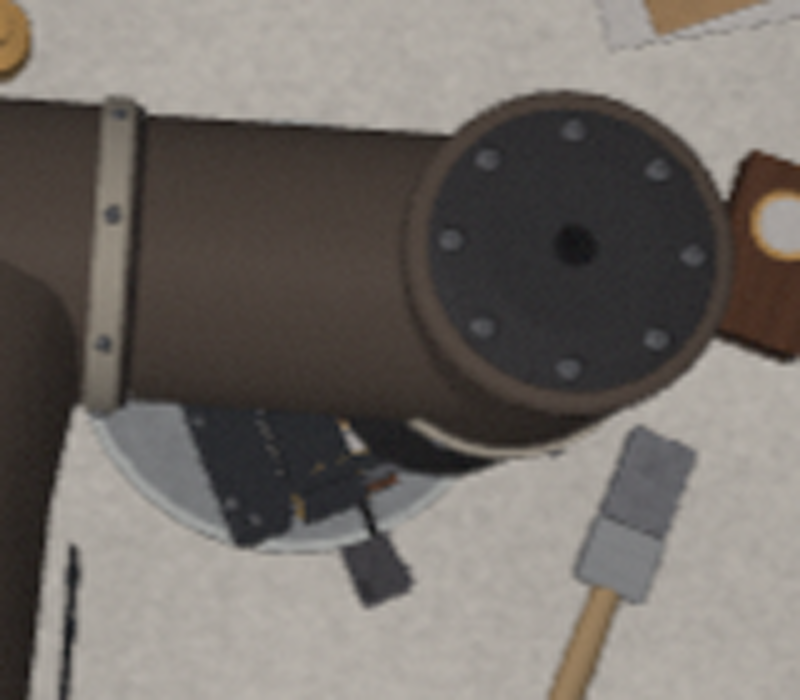

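View pics/w8.png

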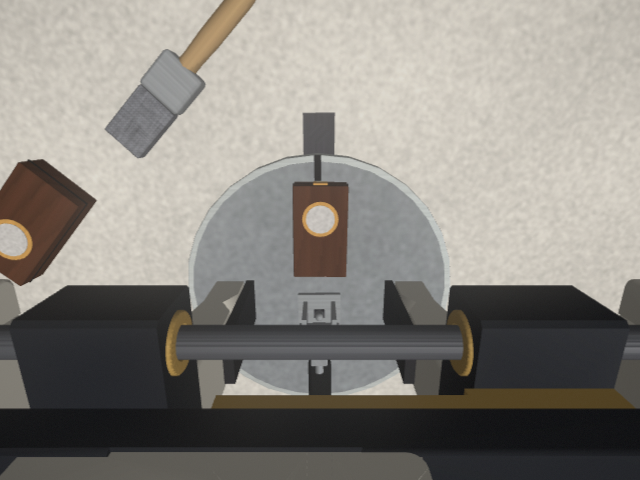

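```bash
python3 -m handwheel '[{"dr":[0,0,0],"xyz":[-9.5,0,40],"gripper":0.85},{"dr":[0,0,0],"xyz":[0,0,50],"gripper":0.85},{"dr":[0,0,0],"xyz":[0,0,40],"gripper":0.85},{"dr":[0,0,0],"xyz":[0,0,20],"gripper":0.85},{"dr":[0,0,0],"xyz":[0,0,8],"gripper":0.85},{"dr":[0,0,0],"xyz":[0,0,0],"gripper":0.85},{"dr":[0,0,0],"xyz":[0,0,0],"gripper":0.85}]'; python3 go.py 0.473 -0.2091 0.062 -158.3
```

```text
clock: 15.55
tcp_pos: [0.473, -0.2094, 0.0735]
tcp_rot: [-0.604, 3.081, -0.001]
ft_force: [0.7, -0.5, 0.4]
grip_width: 0.0741
shift now-axes [-0.1  0.2 11.5] turn [-0.0008  0.0014  0.0083] shift end-axes [-0.1  0.2 11.5]
pos [ 0.473  -0.2094  0.0735] yaw -157.82 zax [ 0.002 -0.    -1.   ] q [-0.04  0.27 -0.54  0.   -0.75 -1.15] F [ 0.7 -0.5  0.4] g 0.0741 t 15.55
```

```bash
python3 -m handwheel '[{"dr":[0,0,0.008],"xyz":[0,0,6],"gripper":0.85},{"dr":[0,0,0],"xyz":[0,0,5],"gripper":0.85},{"dr":[0,0,0],"xyz":[0,0,0],"gripper":0.85},{"dr":[0,0,0],"xyz":[0,0,0],"gripper":0.6},{"dr":[0,0,0],"xyz":[0,0,0],"gripper":0.4},{"dr":[0,0,0],"xyz":[0,0,0],"gripper":0.4},{"dr":[0,0,0],"xyz":[0,0,0],"gripper":0.4},{"dr":[0,0,0],"xyz":[0,0,0],"gripper":0.4}]'; python3 go.py 0.473 -0.2091 0.062 -158.3
```

```text
clock: 16.55
tcp_pos: [0.4722, -0.2093, 0.0616]
tcp_rot: [-0.591, 3.085, -0.0]
ft_force: [0.3, 0.1, 1.3]
grip_width: 0.0458
shift now-axes [-0.8 -0.1 -0.4] turn [-0.0001  0.0001  0.0001] shift end-axes [-0.8 -0.1 -0.4]
pos [ 0.4722 -0.2093  0.0616] yaw -158.3 zax [ 0. -0. -1.] q [-0.04  0.29 -0.56  0.   -0.73 -1.16] F [0.3 0.1 1.3] g 0.0458 t 16.55
```

```bash
python3 -m handwheel '[{"dr":[0,0,0],"xyz":[0,0,-10],"gripper":0.4},{"dr":[0,0,0],"xyz":[0,0,-25],"gripper":0.4},{"dr":[0,0,0],"xyz":[0,0,-35],"gripper":0.4},{"dr":[0,0,0],"xyz":[0,0,-35],"gripper":0.4},{"dr":[0,0,0],"xyz":[0,0,-25],"gripper":0.4},{"dr":[0,0,0],"xyz":[0,0,0],"gripper":0.4},{"dr":[0,0,0.154],"xyz":[0,0,0],"gripper":0.4},{"dr":[0,0,0.154],"xyz":[0,0,0],"gripper":0.4},{"dr":[0,0,0.154],"xyz":[0,0,0],"gripper":0.4},{"dr":[0,0,0.154],"xyz":[0,0,0],"gripper":0.4}]'; python3 go.py 0.566 0.1627 0.19 -193.6
python3 - <<'E'
from h import *
c=ctrl.read_camera("scene"); crop(c,200,100,400,300,3,"pics/s9.png")
E
```

```text
clock: 17.8
tcp_pos: [0.4714, -0.2091, 0.1904]
tcp_rot: [-0.38, -3.117, -0.0]
ft_force: [0.6, -0.2, -2.1]
grip_width: 0.0459
shift now-axes [ -2.5 383.6   0.5] turn [ 0.0001 -0.0019 -0.0052] shift end-axes [ -4.5 383.6   0.4]
pos [ 0.4714 -0.2091  0.1904] yaw 166.1 zax [-0.002  0.001 -1.   ] q [-0.04  0.14 -0.4  -0.   -1.04 -1.78] F [ 0.6 -0.2 -2.1] g 0.0459 t 17.8
```

View pics/s9.png

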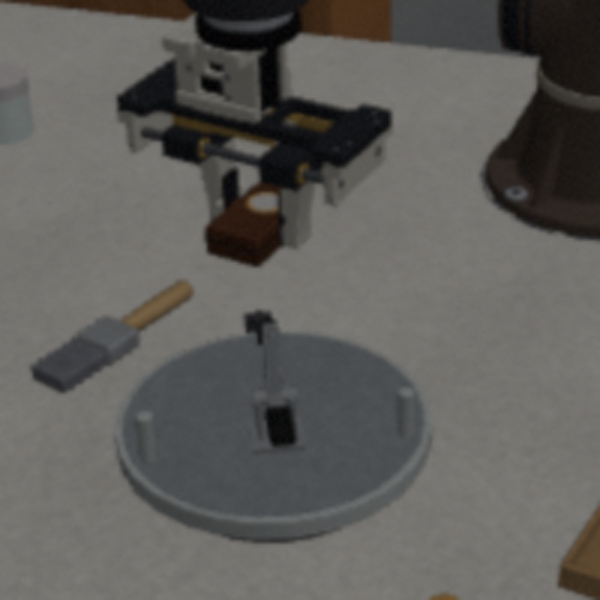

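Case is held level above the open clamp. Now carry it to the tray.

```bash
python3 -m handwheel '[{"dr":[0,0,0],"xyz":[-0.3,20,0],"gripper":0.4},{"dr":[0,0,0],"xyz":[-0.3,45,0],"gripper":0.4},{"dr":[0,0,0],"xyz":[-0.3,50,0],"gripper":0.4},{"dr":[0,0,0],"xyz":[-0.3,50,0],"gripper":0.4},{"dr":[0,0,0],"xyz":[-0.3,50,0],"gripper":0.4},{"dr":[0,0,0],"xyz":[-0.3,50,0],"gripper":0.4},{"dr":[0,0,0],"xyz":[-0.3,50,0],"gripper":0.4},{"dr":[0,0,0],"xyz":[-0.3,45,0],"gripper":0.4},{"dr":[0,0,0],"xyz":[0,23,0],"gripper":0.4},{"dr":[0,0,0],"xyz":[0,0,0],"gripper":0.4}]'; python3 go.py 0.566 0.1627 0.02 -193.6
python3 - <<'E'
from h import *
from find import cloud
c=ctrl.read_camera("wrist");cv2.imwrite("pics/w10.png",c["pixels"])
c=ctrl.read_camera("scene"); crop(c,330,150,530,350,3,"pics/s10.png")
print(dep(c,(436,268)))
E
```

```text
clock: 19.1
tcp_pos: [0.5643, 0.1634, 0.1905]
tcp_rot: [-0.367, -3.119, 0.002]
ft_force: [-0.9, -1.4, -1.4]
grip_width: 0.0456
shift now-axes [-2.100e+00 -1.000e-01  1.705e+02] turn [-0.0011 -0.0013  0.0032] shift end-axes [ -1.9  -0.3 170.5]
pos [0.5643 0.1634 0.1905] yaw 166.58 zax [-0.001 -0.001 -1.   ] q [ 0.61  0.25 -0.25 -0.   -1.07 -2.42] F [-0.9 -1.4 -1.4] g 0.0456 t 19.1
[0.50246866 0.1581096  0.00530567]
```

View pics/s10.png

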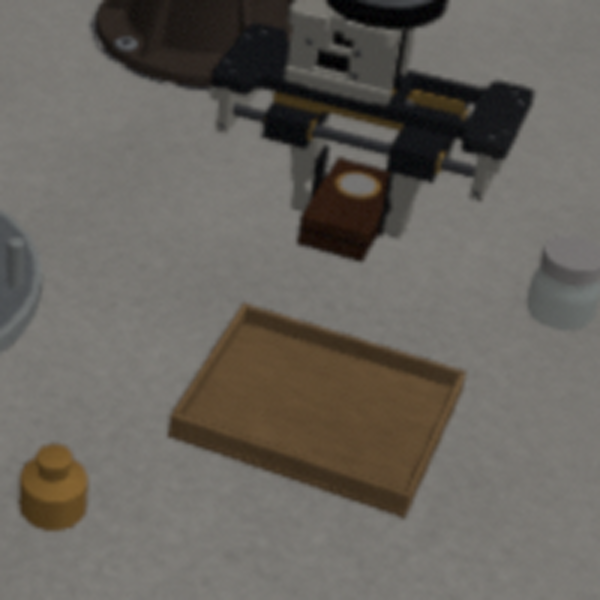

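View pics/w10.png

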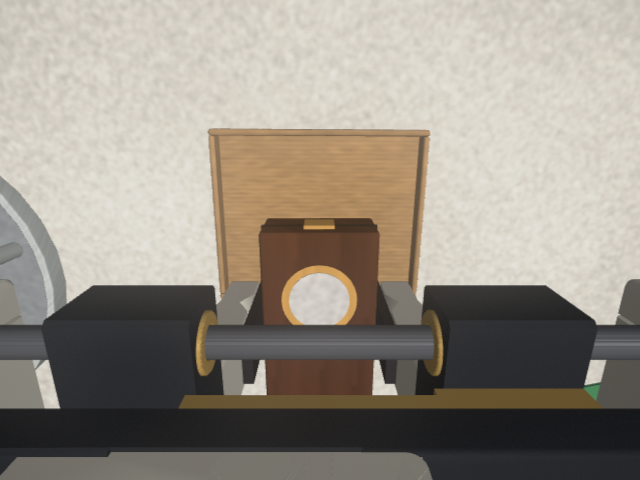

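```bash
python3 -m handwheel '[{"dr":[0,0,0],"xyz":[-2,0,20],"gripper":0.4},{"dr":[0,0,0],"xyz":[0,0,40],"gripper":0.4},{"dr":[0,0,0],"xyz":[0,0,40],"gripper":0.4},{"dr":[0,0,0],"xyz":[0,0,35],"gripper":0.4},{"dr":[0,0,0],"xyz":[0,0,15],"gripper":0.4},{"dr":[0,0,0],"xyz":[0,0,8],"gripper":0.4},{"dr":[0,0,0],"xyz":[0,0,5],"gripper":0.4},{"dr":[0,0,0],"xyz":[0,0,0],"gripper":0.4},{"dr":[0,0,0],"xyz":[0,0,0],"gripper":0.4}]'; python3 go.py 0.566 0.1627 0.0186 -193.6
```

```text
clock: 20.32
tcp_pos: [0.5669, 0.1622, 0.0294]
tcp_rot: [0.371, 3.118, 0.001]
ft_force: [1.5, -0.6, -2.0]
grip_width: 0.0456
shift now-axes [ 1.   0.2 10.8] turn [0.001  0.001  0.0004] shift end-axes [ 1.   0.2 10.8]
pos [0.5669 0.1622 0.0294] yaw 166.42 zax [ 0.001  0.001 -1.   ] q [ 0.61  0.43 -0.42  0.   -0.72 -2.42] F [ 1.5 -0.6 -2. ] g 0.0456 t 20.325
```

```bash
python3 -m handwheel '[{"dr":[0,0,0],"xyz":[0,0,4],"gripper":0.4},{"dr":[0,0,0],"xyz":[0,0,3],"gripper":0.4},{"dr":[0,0,0],"xyz":[0,0,2],"gripper":0.4},{"dr":[0,0,0],"xyz":[0,0,1],"gripper":0.4},{"dr":[0,0,0],"xyz":[0,0,0],"gripper":0.4},{"dr":[0,0,0],"xyz":[0,0,0],"gripper":0.4}]'; python3 go.py 0.566 0.1627 0.0186 -193.6
```

```text
clock: 21.08
tcp_pos: [0.5664, 0.1619, 0.0187]
tcp_rot: [-0.372, -3.119, 0.0]
ft_force: [-1.7, -0.0, 1.6]
grip_width: 0.0456
shift now-axes [0.6 0.7 0.1] turn [-0.0001 -0.      0.0002] shift end-axes [0.6 0.7 0.1]
pos [0.5664 0.1619 0.0187] yaw 166.41 zax [-0. -0. -1.] q [ 0.61  0.45 -0.43  0.   -0.7  -2.42] F [-1.7 -0.   1.6] g 0.0456 t 21.075
```

```bash
python3 -m handwheel '[{"dr":[0,0,0],"xyz":[0,0,0.5],"gripper":0.4},{"dr":[0,0,0],"xyz":[0,0,0],"gripper":0.5},{"dr":[0,0,0],"xyz":[0,0,0],"gripper":0.6},{"dr":[0,0,0],"xyz":[0,0,0],"gripper":0.75},{"dr":[0,0,0],"xyz":[0,0,0],"gripper":0.75},{"dr":[0,0,0],"xyz":[0,0,-10],"gripper":0.75},{"dr":[0,0,0],"xyz":[0,0,-40],"gripper":0.75},{"dr":[0,0,0],"xyz":[0,0,-60],"gripper":0.75},{"dr":[0,0,0],"xyz":[0,0,-40],"gripper":0.75},{"dr":[0,0,0],"xyz":[0,0,0],"gripper":0.75}]'
python3 - <<'E'
from h import *
from find import cloud
c=ctrl.read_camera("wrist");cv2.imwrite("pics/w11.png",c["pixels"])
for n in ("wrist","scene"):
    c=ctrl.read_camera(n); P=cloud(c)
    m=(abs(P[...,2]-.029)<.004)&(np.hypot(P[...,0]-.566,P[...,1]-.163)<.06); p=P[m]
    print(n,cv2.minAreaRect(p[:,:2].astype(np.float32)) if len(p) else 0,np.median(p[:,2]))
crop(c,200,150,480,320,2.8,"pics/s11.png")
c=ctrl.read_camera("top"); crop(c,180,170,460,350,2.8,"pics/t11.png")
E
```

```text
clock: 22.32
tcp_pos: [0.5684, 0.1629, 0.1728]
tcp_rot: [0.37, 3.113, 0.007]
ft_force: [0.2, -0.6, 0.1]
grip_width: 0.0657
wrist ((0.5678932666778564, 0.16093403100967407), (0.04597315937280655, 0.08048566430807114), 76.45768737792969) 0.028724840033463445
scene ((0.5672749876976013, 0.16241425275802612), (0.04632525146007538, 0.08381906151771545), 76.96148681640625) 0.02857456627236543
```

View pics/w11.png

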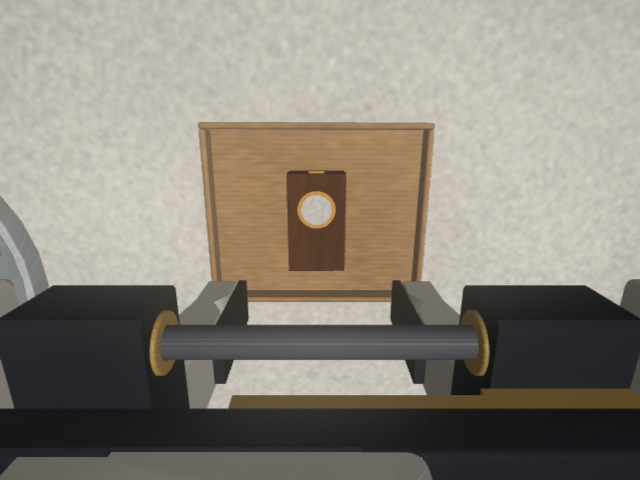

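View pics/t11.png

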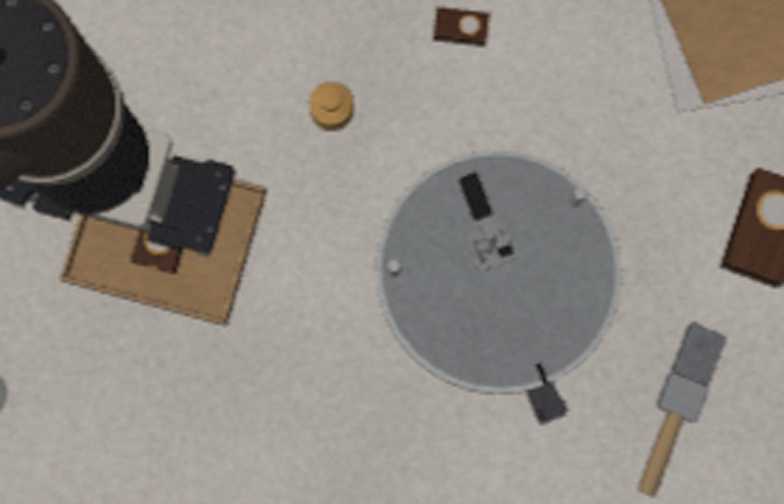

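View pics/s11.png

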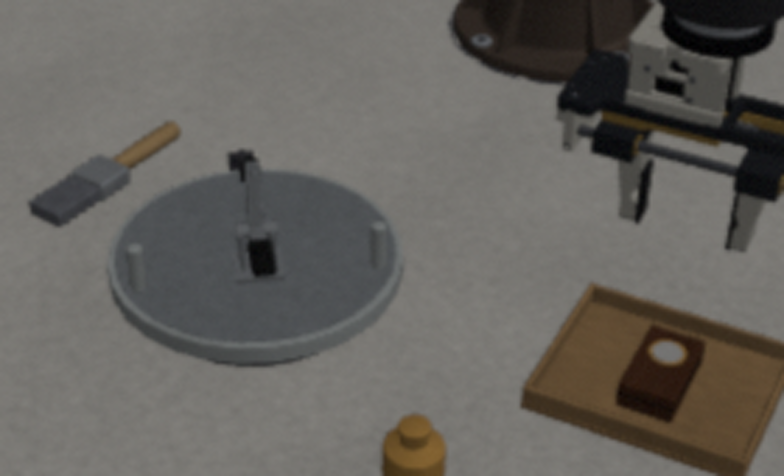

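The case lies flat and face up in the middle of the tray. The mark is on the pointer, the clamp is open and the gripper is clear.

```bash
python3 -m handwheel '[{"dr":[0,0,0],"xyz":[0,0,0],"gripper":0.75},{"dr":[0,0,0],"xyz":[0,0,0],"gripper":0.75},{"dr":[0,0,0],"xyz":[0,0,0],"gripper":0.75}]'; python3 find.py | grep -E "hub|mark|post"; python3 -c "
from station import ctrl
print(ctrl.close_job())"
```

```text
clock: 22.9
tcp_pos: [0.5664, 0.1619, 0.1676]
tcp_rot: [-0.372, -3.119, 0.001]
ft_force: [0.0, -0.2, 1.1]
grip_width: 0.0655
hub [ 0.53115804 -0.18642542  0.12436366]
post? [344 232   8   4  19] [ 0.6132 -0.1523  0.1024] 0.0889 22.6
post? [385 237   5   6  24] [ 0.6032 -0.2639  0.0888] 0.1058 -47.1
post? [319 263   5   5  21] [ 0.5258 -0.0808  0.0898] 0.1058 92.9
mark 4 [ 0.42534144 -0.22965788  0.04770941] 0.11430747496755216 -157.777025546032
hub [ 0.53114177 -0.18473386  0.12529017]
post? [333 229   5  10  46] [ 0.5276 -0.0785  0.0884] 0.1063 91.9
post? [245 237   7  10  52] [ 0.6043 -0.2623  0.0875] 0.1066 -46.7
post? [290 242   9   7  52] [ 0.6134 -0.15    0.1014] 0.0893 22.9
mark 4 [ 0.41972964 -0.23313536  0.04745248] 0.12147167169205675 -156.51811219083658
the job is handed in; nothing more can be done
None
```

I finished the task and handed it in at about 23 s of the 67 s allowed. The hand-in gives no verdict, so the results below come from my own last checks.

**What I did:**
- I turned the disc about 129° clockwise, holding one post loosely between the fingers.
- I pushed the clamp handle past centre until it sprang open.
- I gripped the case across its 46 mm width, lifted it out, set it down in the tray and backed the gripper clear.

**Last checks:**
- **Mark:** it sits at −157.8° in the top view and −156.5° in the scene view, against the pointer at about −157.7°. The two views disagree by about 1.3° on very few pixels, which is 2–3 mm at the mark and inside the 10 mm limit. The posts agree with the mark to within about 1°.
- **Clamp:** it looks fully open, with the arm raised and the handle laid back. I saw this in the pictures and did not measure the angle.
- **Case:** it is within about 2 mm of the tray's centre, face up. Its top is at about 29 mm, which matches lying flat on the tray floor.
- **Bystanders:** the weight and brush look unmoved in the top view. The jar is only partly visible there, but the tool stayed well clear of it. I did not measure any of the three.
- **Robot:** the gripper was about 14 cm above the tray and touching nothing.

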